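# Roll-check of lens tubes

## Task

Roll-check the three lens tubes on the ramp: nudge each one off the level landing onto the slope and let go, so that sound, round tubes roll down by themselves into the catch tray at the foot. Any crushed tube that stays lying on the slope is then swept off the side of the ramp into the plain scrap bin standing beside it. Push the tubes, do not lift them, and leave the tape, the goggles and the post mount where they are.

Things in the scene. Friction and masses are not known exactly. Their poses are not given: they have to be found in the camera images.
- ramp: Fixed ramp of folded aluminium sheet. Origin: on the bench under the middle of the fold between landing and slope; x points down the slope (level), y across, z up. Landing: level, x -90 to 0 mm, 68 mm above the bench, an 8 mm high stop lip on its rear edge. Slope: x 0 to 150 mm, falls 10 degrees to 41 mm above the bench. Both span y -140 to 140 mm; the sides are open, without fences.
- tube_1: One of three black aluminium lens tubes lying on the ramp's landing, 51 mm long, open-ended. Origin: the tube's centre; y: its axis (at first roughly across the ramp). Each is either sound (round, 30.5 mm diameter; rolls down the slope from rest) or crushed (oval, 22 mm high, 35 mm wide, lying on its flat; stays where it is on the slope). Which is which is not told. About 45 g, varies.
- tube_2: As tube_1. (Pushed sideways along the slope, a crushed tube creeps a little downhill and swings round a narrow or off-centre tip; a contact nearly as wide as its end keeps it straight.)
- tube_3: As tube_1.
- catch_tray: Fixed grey plastic catch tray with a grey foam floor, close against the ramp's foot, 105 mm (x, along the ramp's x) by 310 mm (y); front lip towards the ramp 34 mm high, the other walls 55 mm, walls 3 mm, floor 5 mm. Origin: centre of its underside, on the bench.
- scrap_bin: Fixed open scrap bin, a plain empty steel pan with no dividers, 160 mm (x, along the ramp's x) by 150 mm (y) by 38 mm high, walls 3 mm. It stands beside the slope on the ramp's +y or -y side, 10 to 15 mm clear of it, its top lower than the slope's edge. Origin: centre of its underside, on the bench.
- parts_tray: Fixed black tray of the same size as the scrap bin but with two dividers and full of steel posts; on the ramp's other side. Not for scrap. Origin: centre of its underside.
- tape_roll: Roll of tape lying flat, 104 mm across, 25 mm high, on the left of the work. Bystander. Origin: centre of its underside.
- goggles: White laser safety goggles, about 155 mm wide, 145 mm deep, 56 mm high, on the right of the work. Bystander. Origin: under the middle of the front frame; the arms point along its -x.
- post_mount: Optical post in a black holder with a round foot, 32 mm across the foot, 109 mm tall, on the left of the work. Bystander. Origin: centre of its underside.
Things that resemble listed ones, but are neither listed nor needed, are in the scene too. What is shaped like the tube_1 but red or yellow is not meant.

How it is judged:
By the outcome, as a careful person would: the job done as asked, in the order asked, and still so for the second after the job is handed in, with the robot touching nothing.
It also fails if it takes over 64 s, if anything falls off the work surface, if the arm or the gripper's body presses on something with over 40 N, if the wrist force passes 120 N, or if a joint passes its speed limit or range.

## Robot

A 6-joint arm with a two-finger parallel gripper is mounted at the origin on the work surface. World frame = base frame: x ahead of the robot, y to its left, z up, the work surface at z = 0. Lengths are in m, angles in rad, forces in N, time in s.
With the tool pointing down it reaches from about 0.375 to 0.925 m from the base axis. Payload 5.7 kg.
Tool frame: the origin (TCP) lies at the very end of the fingers, on their centre line; the grasp point (between the pads) lies 19 mm behind it (robot.pinch_z is the distance from the TCP to the grasp point, in m); z points along the fingers, y is the line along which they close (so a half turn about z gives the same grasp; the last joint's range is limited). The gripper opens to 85 mm and grips with 20 to 120 N. Pads are 22 mm wide; open, the fingers measure 114 mm over their backs; the gripper's body (76 mm by 85 mm) begins 54 mm behind the grasp point. The pads swing forward as they close: fully open they stand 13 mm farther back than shut.
Start: joints at [-1.465, 0.359, 1.51, -0, 1.272, -0.115], TCP at [0.131, -0.585, 0.231] pointing down, gripper open.
Joint ranges: [-2.97, 2.97], [-1.01, 2.36], [0.21, 2.38], [-0.96, 4.11], [0.2, 2.71], [-2.98, 2.98]. Speed limits (rad/s): [2.39, 2.39, 3.14, 3.14, 3.14, 3.14].

## Interface

Orientations are given as a rotation vector (axis times angle).
In Python, from bench import robot gives the robot as it stands.
- The arm moves only by the tool move_arm, never from a script. Its argument "targets" is a list of rows, each an object with "gripper": the finger opening in mm, from 0 to 85.4; "offset": the shift along the tool's x, y, z in units of 30 mm (1.0 is 30 mm), a list of three; "dr": the turn, a rotation vector about the tool's x, y, z in degrees, a list of three. In form: [{"gripper": gripper, "offset": [tx, ty, tz], "dr": [wx, wy, wz]}, ...]. A call has 1 to 5 rows; each row is the pose to reach, as a shift and turn from the pose commanded when the call began, along the tool's axes at that moment; what a row does not reach only later rows make up. A row lasts 1/8 s, in which the tool goes at most 62.5 mm and 10.7 degrees, less where a joint would pass 70% of its speed; a pose out of reach is approached as far as the arm can. A call with a gripper value outside its range is refused whole. The fingers move at their own pace and stop on an object; "grip_force" is the grip in N (left out, the last holds). Time passes only in rows, so rows that repeat a pose let the fingers close. It gives the time, the measured TCP pose, the force, the opening and the grip force at its end, in the units of the state.
- robot.get_obs(): the state, without advancing time (a new reading comes with each control period).
- robot.grab_frame(name): name is "side" or "top"; returns a dict with "image" (420x560x3 uint8, red, green, blue), "camera_matrix" (3x3 intrinsics, pixels), "R" (3x3) and "t" (3): a world point X has camera coordinates R X + t. Camera axes: x right, y down, z forward; pixel columns grow to the right and rows downward; lengths in m; the calibration is good to about 2 mm. A picture is of the moment at which its call begins. There is no depth.
- robot.finish_job(): hands the job in; it is judged then, once.
The state is a dict: "clock": time; "qpos": joint angles; "qvel": joint speeds; "joint_torque": joint torques, N m; "eef_pos": TCP position; "ee_rot": TCP orientation; "force": force on the tool from outside, world axes, zero at the start; "moment": the same for the moment, N m; "gripper_width": finger opening in m; "grasp_force": force on a finger pad.
Only numpy, scipy, OpenCV 4.12 (cv2) and the standard library are available. Lean on these libraries where they do the work, as an engineer would, in place of code of your own. Each camera call takes 0.05 s, during which the arm holds its last target. There are 200 camera calls.

## Working session

There is one attempt and no reset: what is moved stays moved. The work goes in short steps, Python scripts to look and compute and a tool call to move; the robot and the scene stay as the last step left them, time stands still between calls to the robot, and variables do not carry over. Pictures are saved under pics/ and viewed, at most 10 in all, crops included, and the job is handed in when it is done.

Besides the shell and the picture viewer there is one more tool, called after "Request:" by a JSON object that holds its "fn" and its "kwargs", one argument or row to a line. move_arm: Moves the arm, as the interface text tells. Its arguments: {"type":"object","properties":{"targets":{"type":"array"},"grip_force":{"type":"number"}},"required":["targets"]}

```bash
mkdir -p pics; ls; cat > h.py <<'E'
from bench import robot
import cv2, numpy as np
from scipy.spatial.transform import Rotation as Ro
def grab(n,f=None):
    d=robot.grab_frame(n)
    if f: cv2.imwrite('pics/'+f,d['image'][:,:,::-1])
    return d
def ray(d,u,v,z):
    K,R,t=map(np.array,(d['camera_matrix'],d['R'],d['t']))
    c=-R.T@t; w=R.T@np.linalg.inv(K)@[u,v,1]
    return c+w*(z-c[2])/w[2]
def proj(d,X):
    p=np.array(d['camera_matrix'])@(np.array(d['R'])@X+np.array(d['t'])); return p[:2]/p[2]
E
python3 - <<'E'
from h import *
a=grab('top','t0.png');b=grab('side','s0.png')
for d in(a,b): print(-np.array(d['R']).T@d['t'],np.array(d['R'])[2])
o=robot.get_obs();print(o['eef_pos'],o['ee_rot'],o['clock'],Ro.from_rotvec(o['ee_rot']).as_matrix().round(3))
E
```

```text
pics
[ 4.03398066e-01 -2.00002122e-04  1.12430836e+00] [ 0.12185409 -0.02306352 -0.99228003]
[-0.85141568 -0.55323362  1.17393757] [ 0.75230961  0.29576516 -0.58868771]
[ 0.13131346 -0.58481225  0.23051337] [-3.12075183e+00 -3.45917828e-01  1.02849753e-05] 0.1 [[ 0.976  0.219 -0.   ]
 [ 0.219 -0.976  0.002]
 [ 0.    -0.002 -1.   ]]
```

View pics/t0.png

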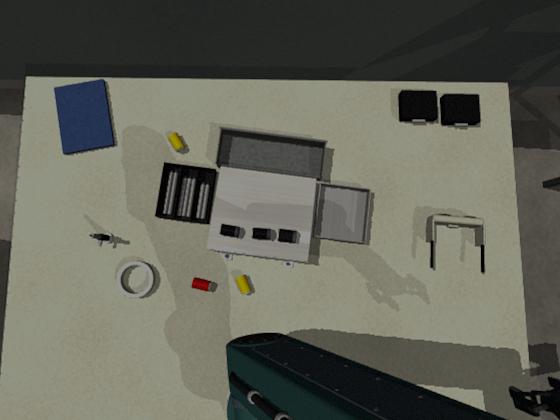

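View pics/s0.png

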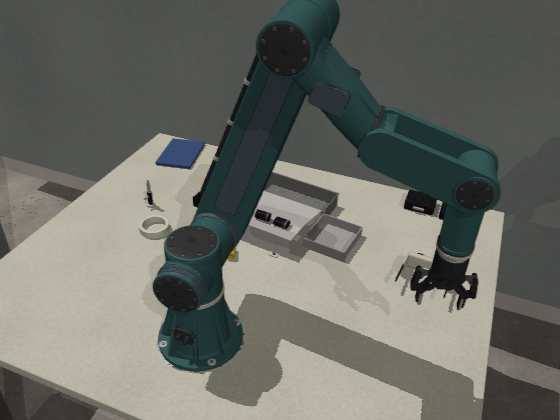

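The top view shows the ramp (columns 208–316, rows 165–262) with its slope running up the image. Three black tubes lie on the landing at about (231,231), (263,234) and (288,236). The plain pan at (343,214) is the scrap bin; the divided black tray at (187,192) is the parts tray. The red (203,284) and yellow (177,141), (244,284) tubes are decoys. I'll confirm with an enlarged crop.

```bash
python3 - <<'E'
from h import *
d=grab('top');im=d['image']
c=im[115:275,150:380,::-1];cv2.imwrite('pics/c0.png',cv2.resize(c,None,fx=3.4,fy=3.4,interpolation=cv2.INTER_CUBIC))
g=cv2.cvtColor(im,cv2.COLOR_RGB2GRAY)
m=np.zeros_like(g);m[222:246,214:304]=(g[222:246,214:304]<50)*255
cs,_=cv2.findContours(m,0,2)
for k in cs:
    if cv2.contourArea(k)>40:
        r=cv2.minAreaRect(k);print(r,ray(d,*r[0],.083).round(4))
        bx=np.array([ray(d,*p,.083)[:2] for p in cv2.boxPoints(r)]);print(bx.round(3).tolist())
E
```

```text
((287.0426940917969, 235.6158447265625), (17.22732162475586, 12.25790023803711), 6.34019136428833) [ 0.4747 -0.0461  0.083 ]
[[0.461, -0.021], [0.494, -0.025], [0.489, -0.071], [0.455, -0.068]]
((261.5, 233.5), (11.0, 17.0), 90.0) [0.4803 0.0237 0.083 ]
[[0.495, 0.047], [0.495, 0.001], [0.465, 0.0], [0.465, 0.047]]
((229.7432403564453, 230.54055786132812), (18.412687301635742, 10.685934066772461), 9.462322235107422) [0.4881 0.1104 0.083 ]
[[0.478, 0.137], [0.507, 0.133], [0.498, 0.083], [0.47, 0.088]]
```

View pics/c0.png

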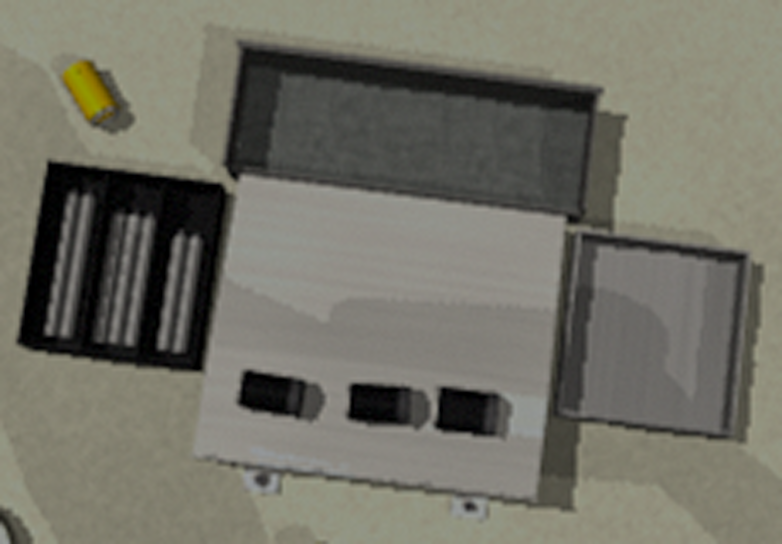

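The crop confirms three black tubes on the landing at crop (272,393), (385,403) and (470,411). The bin at right, crop (560–750, 232–438), is empty and undivided; the tray at left holds posts. Next I'll work out the ramp frame.

```bash
cat >> h.py <<'E'
E
python3 - <<'E'
from h import *
d=grab('top')
P=lambda c,z: ray(d,c[0]/3.4+150-.35,c[1]/3.4+115-.35,z)
fl,fr,rl,rr=P((240,177),.041),P((567,213),.041),P((195,458),.076),P((538,500),.076)
for p in(fl,fr,rl,rr):print(p.round(4))
print('len',np.linalg.norm((fl-fr)[:2]),np.linalg.norm((rl-rr)[:2]),np.linalg.norm((fl-rl)[:2]),np.linalg.norm((fr-rr)[:2]))
y=(fl-fr+rl-rr)[:2];x=(fl-rl+fr-rr)[:2]
ya=np.arctan2(y[1],y[0])-np.pi/2;xa=np.arctan2(x[1],x[0]);print('yaw',np.degrees([ya,xa]))
yaw=(ya+xa)/2;c=np.mean([fl,fr,rl,rr],0)[:2];u=np.array([np.cos(yaw),np.sin(yaw)]);v=np.array([-u[1],u[0]])
O=c-.03*u;print('O',O,yaw)
f=lambda p:np.round([(p[:2]-O)@u,(p[:2]-O)@v],3)
for c in((583,236),(750,255),(742,438),(560,412)):print('bin',f(P(c,.038)))
for p in ((.4747,-.0461),(.4803,.0237),(.4881,.1104)):print('tube',f(np.array(p)))
open('h.py','a').write(f"O=np.array({O.tolist()});yaw={yaw};u=np.array({u.tolist()});v=np.array({v.tolist()})\n")
E
```

```text
[0.6769 0.1455 0.041 ]
[ 0.6474 -0.1336  0.041 ]
[0.437  0.1722 0.076 ]
[ 0.4039 -0.1033  0.076 ]
len 0.2806233347244896 0.2775064348244158 0.24130433529916584 0.24532188922514353
yaw [-6.44353104 -6.71666141]
O [0.51148581 0.02362199] -0.11484434416718797
bin [ 0.135 -0.157]
bin [ 0.136 -0.301]
bin [-0.02  -0.307]
bin [-0.017 -0.153]
tube [-0.029 -0.073]
tube [-0.031 -0.003]
tube [-0.033  0.084]
```

Request:
{"fn": "move_arm", "kwargs": {
  "targets": [
    {"gripper": 18,"offset": [10,-5.4,0],"dr": [0,0,19.2]},
    {"gripper": 18,"offset": [10,-5.4,0],"dr": [0,0,19.2]},
    {"gripper": 18,"offset": [10,-5.4,0],"dr": [0,0,19.2]},
    {"gripper": 18,"offset": [10,-5.4,0],"dr": [0,0,19.2]},
    {"gripper": 18,"offset": [10,-5.4,0],"dr": [0,0,19.2]}
  ]
}}

```text
clock: 0.82
eef_pos: [0.3679, -0.3793, 0.2313]
ee_rot: [3.136, -0.18, 0.0]
force: [0.1, -0.9, 0.4]
gripper_width: 0.018
grasp_force: 0.0
```

```bash
cat >> h.py <<'E'
def go(rx,ry,z,yawdeg):
    "offset (30 mm units) and turn about tool z to reach ramp-frame rx,ry (mm), height z (m), tool-x at yawdeg from ramp x"
    o=robot.get_obs();R=Ro.from_rotvec(o['ee_rot']);p=np.array(o['eef_pos'])
    w=np.r_[O+rx/1e3*u+ry/1e3*v,z]
    T=Ro.from_euler('z',yaw+np.radians(yawdeg))*Ro.from_rotvec([np.pi,0,0])
    q=p[:2]-O
    print('at',np.round([q@u*1e3,q@v*1e3,p[2]*1e3],1),'f',np.round(o['force'],1),'t',round(o['clock'],2),'-> off',(R.inv().apply(w-p)/.03).round(2),'dr',np.degrees((R.inv()*T).as_rotvec()).round(1))
E
python3 -c "
from h import *
go(-64,-73,.15,0)"
```

```text
at [ -96.5 -416.8  231.3] f [ 0.1 -0.9  0.4] t 0.82 -> off [  1.08 -11.46   2.71] dr [ 0. -0.  0.]
```

Request:
{"fn": "move_arm", "kwargs": {
  "targets": [
    {"gripper": 18,"offset": [1.1,-11.4,2],"dr": [0,0,0]},
    {"gripper": 18,"offset": [1.1,-11.4,2],"dr": [0,0,0]},
    {"gripper": 18,"offset": [1.1,-11.4,2],"dr": [0,0,0]},
    {"gripper": 18,"offset": [1.1,-11.4,2],"dr": [0,0,0]},
    {"gripper": 18,"offset": [1.1,-11.4,2],"dr": [0,0,0]}
  ]
}}

```text
clock: 1.45
eef_pos: [0.4312, -0.0779, 0.1774]
ee_rot: [3.136, -0.18, 0.001]
force: [2.0, -0.7, -0.4]
gripper_width: 0.0181
grasp_force: 0.0
```

Request:
{"fn": "move_arm", "kwargs": {
  "targets": [
    {"gripper": 18,"offset": [0,0,0],"dr": [0,0,0]}
  ]
}}

```text
clock: 1.58
eef_pos: [0.4301, -0.0755, 0.1768]
ee_rot: [-3.135, 0.169, 0.004]
force: [-0.1, -1.2, -0.6]
gripper_width: 0.0182
grasp_force: 0.0
```

```bash
python3 -c "
from h import *
go(-64,-73,.076,0)"
```

```text
at [ -69.5 -107.8  176.8] f [-0.1 -1.2 -0.6] t 1.57 -> off [ 0.2  -1.15  3.36] dr [-0.1  0.1  0.4]
```

Request:
{"fn": "move_arm", "kwargs": {
  "targets": [
    {"gripper": 18,"offset": [0.1,-1.15,0.5],"dr": [0,0,0.4]},
    {"gripper": 18,"offset": [0.1,-1.15,2.0],"dr": [0,0,0.4]},
    {"gripper": 18,"offset": [0.1,-1.15,2.8],"dr": [0,0,0.4]},
    {"gripper": 18,"offset": [0.1,-1.15,3.35],"dr": [0,0,0.4]},
    {"gripper": 18,"offset": [0.1,-1.15,3.35],"dr": [0,0,0.4]}
  ]
}}

```text
clock: 2.2
eef_pos: [0.4371, -0.0467, 0.0762]
ee_rot: [-3.135, 0.192, 0.004]
force: [0.4, 0.5, -0.1]
gripper_width: 0.0181
grasp_force: 0.0
```

```bash
python3 -c "
from h import *
go(2,-73,.073,0)
a=grab('top')['image'][140:290,160:360,::-1];b=grab('side')['image'][170:320,180:380,::-1]
cv2.imwrite('pics/p1.png',cv2.resize(np.hstack([a,b]),None,fx=2,fy=2,interpolation=cv2.INTER_CUBIC))"
```

```text
at [-65.9 -78.3  76.2] f [ 0.4  0.5 -0.1] t 2.2 -> off [ 2.26 -0.19  0.1 ] dr [-0.   0.1 -0.4]
```

View pics/p1.png

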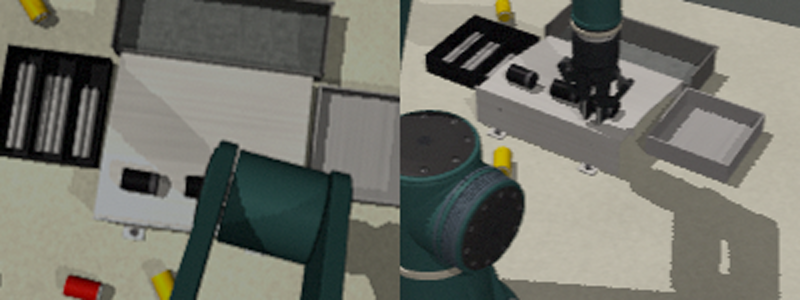

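The side part shows the fingers (about (600,105)) standing behind the right tube, which they hide; the other two tubes are clear of the gripper. I'll push gently.

Request:
{"fn": "move_arm", "kwargs": {
  "targets": [
    {"gripper": 18,"offset": [0.3,-0.1,0],"dr": [0,0,0]},
    {"gripper": 18,"offset": [0.6,-0.1,0],"dr": [0,0,0]},
    {"gripper": 18,"offset": [0.85,-0.1,0],"dr": [0,0,0]},
    {"gripper": 18,"offset": [1.1,-0.1,0],"dr": [0,0,0]},
    {"gripper": 18,"offset": [1.3,-0.1,0],"dr": [0,0,0]}
  ]
}}

```text
clock: 2.92
eef_pos: [0.4774, -0.0475, 0.077]
ee_rot: [-3.136, 0.19, 0.0]
force: [-1.1, -0.5, 1.2]
gripper_width: 0.018
grasp_force: 0.7
```

Request:
{"fn": "move_arm", "kwargs": {
  "targets": [
    {"gripper": 18,"offset": [0.2,0,0],"dr": [0,0,0]},
    {"gripper": 18,"offset": [0.4,0,0],"dr": [0,0,0]},
    {"gripper": 18,"offset": [0.6,0,0],"dr": [0,0,0]},
    {"gripper": 18,"offset": [0.8,0,0],"dr": [0,0,0]},
    {"gripper": 18,"offset": [1.0,0,0.1],"dr": [0,0,0]}
  ]
}}

```text
clock: 3.55
eef_pos: [0.5074, -0.0513, 0.0741]
ee_rot: [3.136, -0.19, 0.001]
force: [-0.5, -0.1, 0.2]
gripper_width: 0.0177
grasp_force: 0.2
```

```bash
python3 -c "
from h import *
go(-66,-4,.076,0)
a=grab('top')['image'][140:290,160:360,::-1];b=grab('side')['image'][170:320,180:380,::-1]
cv2.imwrite('pics/p2.png',cv2.resize(np.hstack([a,b]),None,fx=2,fy=2,interpolation=cv2.INTER_CUBIC))"
```

```text
at [  4.5 -74.9  74.1] f [-0.5 -0.1  0.2] t 3.55 -> off [-2.36 -2.35 -0.06] dr [-0.  -0.  -0.4]
```

View pics/p2.png

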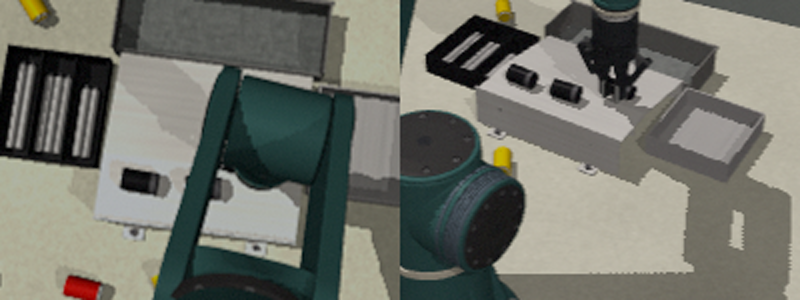

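The fingers (side part, about (615,90)) are past the fold and the right tube has stayed in contact in front of them, so it looks crushed. I'll back off, rise and go behind the middle tube.

Request:
{"fn": "move_arm", "kwargs": {
  "targets": [
    {"gripper": 18,"offset": [-0.7,0,0],"dr": [0,0,0]},
    {"gripper": 18,"offset": [-1.6,0,-1.6],"dr": [0,0,0]},
    {"gripper": 18,"offset": [-2.4,-1.2,-1.8],"dr": [0,0,0]},
    {"gripper": 18,"offset": [-2.4,-2.35,-1.5],"dr": [0,0,0]},
    {"gripper": 18,"offset": [-2.4,-2.35,-1.2],"dr": [0,0,0]}
  ]
}}

```text
clock: 4.28
eef_pos: [0.4438, 0.029, 0.1102]
ee_rot: [-3.136, 0.186, -0.002]
force: [-0.0, -1.0, -0.7]
gripper_width: 0.0183
grasp_force: 0.0
```

```bash
python3 -c "
from h import *
go(-66,-5,.076,0)"
```

```text
at [-67.9  -2.4 110.2] f [-0.  -1.  -0.7] t 4.28 -> off [0.06 0.09 1.14] dr [-0.  -0.1 -0.2]
```

Request:
{"fn": "move_arm", "kwargs": {
  "targets": [
    {"gripper": 18,"offset": [0,0.05,0.6],"dr": [0,0,0]},
    {"gripper": 18,"offset": [0,0.05,1.1],"dr": [0,0,0]},
    {"gripper": 18,"offset": [0.3,0.05,1.1],"dr": [0,0,0]},
    {"gripper": 18,"offset": [0.6,0.05,1.1],"dr": [0,0,0]},
    {"gripper": 18,"offset": [0.85,0.05,1.1],"dr": [0,0,0]}
  ]
}}

```text
clock: 4.9
eef_pos: [0.4707, 0.0225, 0.0777]
ee_rot: [3.136, -0.191, 0.003]
force: [-0.3, -0.3, -0.1]
gripper_width: 0.0182
grasp_force: 0.0
```

Request:
{"fn": "move_arm", "kwargs": {
  "targets": [
    {"gripper": 18,"offset": [0.2,0,0],"dr": [0,0,0]},
    {"gripper": 18,"offset": [0.4,0,0],"dr": [0,0,0]},
    {"gripper": 18,"offset": [0.6,0,0],"dr": [0,0,0]},
    {"gripper": 18,"offset": [0.8,0,0],"dr": [0,0,0]},
    {"gripper": 18,"offset": [0.8,0,0],"dr": [0,0,0]}
  ]
}}

```text
clock: 5.52
eef_pos: [0.4934, 0.02, 0.0771]
ee_rot: [-3.136, 0.19, -0.001]
force: [0.5, 0.3, -0.0]
gripper_width: 0.0182
grasp_force: 0.0
```

```bash
python3 -c "
from h import *
go(4,-5,.076,0)
a=grab('top')['image'][140:290,160:360,::-1];b=grab('side')['image'][170:320,180:380,::-1]
cv2.imwrite('pics/p3.png',cv2.resize(np.hstack([a,b]),None,fx=2,fy=2,interpolation=cv2.INTER_CUBIC))"
```

```text
at [-17.5  -5.7  77.1] f [ 0.5  0.3 -0. ] t 5.53 -> off [ 0.72 -0.03  0.04] dr [-0.  -0.  -0.4]
```

View pics/p3.png

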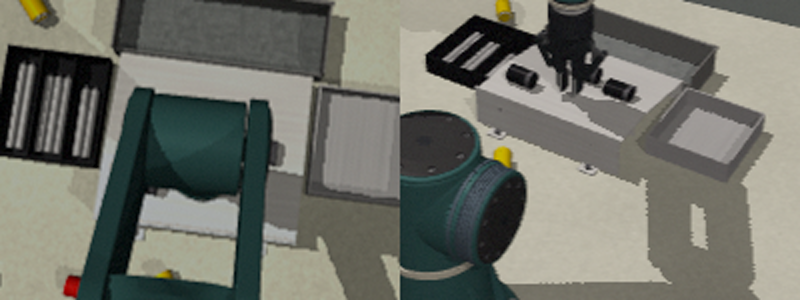

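The right tube stays on the slope at side-crop (620,90), so it is crushed. The middle one, at (597,75), has left the fingers and is rolling. I'll back off and go behind the left tube.

Request:
{"fn": "move_arm", "kwargs": {
  "targets": [
    {"gripper": 18,"offset": [-0.7,0,-0.3],"dr": [0,0,0]},
    {"gripper": 18,"offset": [-1.4,-0.1,-1.6],"dr": [0,0,0]},
    {"gripper": 18,"offset": [-1.6,-1.5,-1.6],"dr": [0,0,0]},
    {"gripper": 18,"offset": [-1.65,-2.9,-1.5],"dr": [0,0,0]},
    {"gripper": 18,"offset": [-1.65,-2.9,-1.2],"dr": [0,0,0]}
  ]
}}

```text
clock: 6.25
eef_pos: [0.4544, 0.1145, 0.1134]
ee_rot: [-3.135, 0.185, -0.003]
force: [0.1, -0.4, 0.0]
gripper_width: 0.0179
grasp_force: 0.0
```

```bash
python3 -c "
from h import *
go(-67,82,.076,0)"
```

```text
at [-67.1  83.8 113.4] f [ 0.1 -0.4  0. ] t 6.25 -> off [0.   0.06 1.25] dr [-0.1 -0.1 -0.2]
```

Request:
{"fn": "move_arm", "kwargs": {
  "targets": [
    {"gripper": 18,"offset": [0,0.05,0.6],"dr": [0,0,0]},
    {"gripper": 18,"offset": [0,0.05,1.2],"dr": [0,0,0]},
    {"gripper": 18,"offset": [0.3,0.05,1.2],"dr": [0,0,0]},
    {"gripper": 18,"offset": [0.6,0.05,1.2],"dr": [0,0,0]},
    {"gripper": 18,"offset": [0.85,0.05,1.2],"dr": [0,0,0]}
  ]
}}

```text
clock: 6.88
eef_pos: [0.481, 0.1075, 0.0778]
ee_rot: [-3.135, 0.191, -0.003]
force: [-0.3, -0.5, 0.3]
gripper_width: 0.0179
grasp_force: 0.0
```

Request:
{"fn": "move_arm", "kwargs": {
  "targets": [
    {"gripper": 18,"offset": [0.2,0,0],"dr": [0,0,0]},
    {"gripper": 18,"offset": [0.4,0,0],"dr": [0,0,0]},
    {"gripper": 18,"offset": [0.6,0,0],"dr": [0,0,0]},
    {"gripper": 18,"offset": [0.8,0,0],"dr": [0,0,0]},
    {"gripper": 18,"offset": [0.8,0,0],"dr": [0,0,0]}
  ]
}}

```text
clock: 7.5
eef_pos: [0.5037, 0.1049, 0.0771]
ee_rot: [-3.136, 0.191, -0.001]
force: [-0.1, 0.9, -0.1]
gripper_width: 0.0178
grasp_force: 0.0
```

```bash
python3 -c "
from h import *
go(4,82,.076,0)
a=grab('top')['image'][140:290,160:360,::-1];b=grab('side')['image'][170:320,180:380,::-1]
cv2.imwrite('pics/p4.png',cv2.resize(np.hstack([a,b]),None,fx=2,fy=2,interpolation=cv2.INTER_CUBIC))"
```

```text
at [-17.   79.8  77.1] f [-0.1  0.9 -0.1] t 7.5 -> off [ 0.7  -0.08  0.04] dr [-0.  -0.  -0.4]
```

View pics/p4.png

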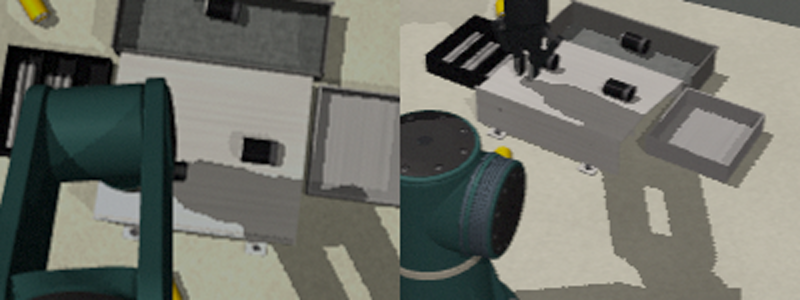

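The middle tube is in the tray (top crop (222,8), side (635,42)). The crushed one is on the slope at top (260,150). The left tube's end shows at (180,170), just ahead of the fingers. I'll back off and watch it.

Request:
{"fn": "move_arm", "kwargs": {
  "targets": [
    {"gripper": 18,"offset": [-0.6,0,-0.1],"dr": [0,0,0]},
    {"gripper": 18,"offset": [-1.2,0,-1.2],"dr": [0,0,0]},
    {"gripper": 18,"offset": [-1.2,0,-2.5],"dr": [0,0,0]},
    {"gripper": 18,"offset": [-1.2,0,-2.5],"dr": [0,0,0]},
    {"gripper": 18,"offset": [-1.2,0,-2.5],"dr": [0,0,0]}
  ]
}}

```text
clock: 8.22
eef_pos: [0.466, 0.1094, 0.1518]
ee_rot: [-3.136, 0.19, 0.001]
force: [0.1, -0.8, -1.1]
gripper_width: 0.0181
grasp_force: 0.0
```

```bash
python3 -c "
from h import *
go(30,-20,.12,90)
go(30,-20,.12,-90)
d=grab('top');a=d['image'][140:290,160:360,::-1];b=grab('side')['image'][170:320,180:380,::-1]
cv2.imwrite('pics/p5.png',cv2.resize(np.hstack([a,b]),None,fx=2,fy=2,interpolation=cv2.INTER_CUBIC))
im=d['image'];g=cv2.cvtColor(im,cv2.COLOR_RGB2GRAY);m=np.zeros_like(g);m[200:230,270:310]=(g[200:230,270:310]<50)*255
for k in cv2.findContours(m,0,2)[0]:
  if cv2.contourArea(k)>40:
    r=cv2.minAreaRect(k);
    for z in(.075,):
      p=ray(d,*r[0],z)[:2]-O;print(r,p@u,p@v)
      for c in cv2.boxPoints(r):
        q=ray(d,*c,z)[:2]-O;print(np.round([q@u,q@v],4))
print(robot.get_obs()['qpos'])
"
```

```text
at [-55.   80.  151.8] f [ 0.1 -0.8 -1.1] t 8.22 -> off [2.85 3.31 1.06] dr [ -0.    0.  -90.4]
at [-55.   80.  151.8] f [ 0.1 -0.8 -1.1] t 8.22 -> off [2.85 3.31 1.06] dr [ 0.   0.  89.6]
((288.96923828125, 215.24618530273438), (15.628376007080078, 11.65926456451416), 7.125016689300537) 0.02884186749457754 -0.07267886396606195
[ 0.0127 -0.0509]
[ 0.0453 -0.0511]
[ 0.045  -0.0946]
[ 0.0124 -0.0942]
[8.57049886e-02 2.83556575e-01 1.86041890e+00 1.34509182e-04
 1.00002607e+00 1.77765666e+00]
```

View pics/p5.png

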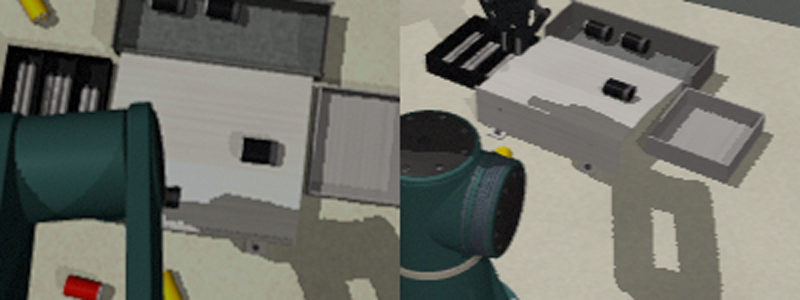

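Both sound tubes are now in the catch tray (side (600,30) and (635,42)). The crushed one lies straight on the slope at ramp (29,-75) mm. I'll turn the tool 90° for the sweep.

Request:
{"fn": "move_arm", "kwargs": {
  "targets": [
    {"gripper": 5,"offset": [1,1.2,0],"dr": [0,0,-10]},
    {"gripper": 5,"offset": [2,2.4,0],"dr": [0,0,-20]},
    {"gripper": 5,"offset": [2.87,3.4,0],"dr": [0,0,-30]},
    {"gripper": 5,"offset": [2.87,3.4,0],"dr": [0,0,-40]},
    {"gripper": 5,"offset": [2.87,3.4,0],"dr": [0,0,-50]}
  ]
}}

```text
clock: 8.95
eef_pos: [0.5397, -0.003, 0.1504]
ee_rot: [-2.918, -1.158, 0.004]
force: [-0.1, 0.1, -0.4]
gripper_width: 0.0047
grasp_force: 0.0
```

Request:
{"fn": "move_arm", "kwargs": {
  "targets": [
    {"gripper": 5,"offset": [0,0,0],"dr": [0,0,-10]},
    {"gripper": 5,"offset": [0,0,0],"dr": [0,0,-20]},
    {"gripper": 5,"offset": [0,0,0],"dr": [0,0,-30]},
    {"gripper": 5,"offset": [0,0,0],"dr": [0,0,-40]},
    {"gripper": 5,"offset": [0,0,0],"dr": [0,0,-40]}
  ]
}}

```text
clock: 9.57
eef_pos: [0.5395, -0.0023, 0.1508]
ee_rot: [-2.352, -2.079, 0.003]
force: [0.7, 1.0, 0.2]
gripper_width: 0.0048
grasp_force: 0.0
```

```bash
python3 -c "
from h import *
go(31,-26,.072,90)"
```

```text
at [ 30.8 -22.5 150.8] f [0.7 1.  0.2] t 9.57 -> off [-0.12  0.01  2.63] dr [-0.1 -0.  -0.5]
```

Request:
{"fn": "move_arm", "kwargs": {
  "targets": [
    {"gripper": 5,"offset": [0,0,1.5],"dr": [0,0,-0.5]},
    {"gripper": 5,"offset": [0,0,2.3],"dr": [0,0,-0.5]},
    {"gripper": 5,"offset": [0,0,2.62],"dr": [0,0,-0.5]},
    {"gripper": 5,"offset": [-0.3,0,2.62],"dr": [0,0,-0.5]},
    {"gripper": 5,"offset": [-0.6,0,2.62],"dr": [0,0,-0.5]}
  ]
}}

```text
clock: 10.2
eef_pos: [0.539, -0.021, 0.0743]
ee_rot: [2.343, 2.091, 0.002]
force: [0.7, 0.1, -0.3]
gripper_width: 0.0051
grasp_force: 0.1
```

Request:
{"fn": "move_arm", "kwargs": {
  "targets": [
    {"gripper": 5,"offset": [-0.3,0,0],"dr": [0,0,0]},
    {"gripper": 5,"offset": [-0.6,0,0],"dr": [0,0,0]},
    {"gripper": 5,"offset": [-0.9,0,0],"dr": [0,0,0]},
    {"gripper": 5,"offset": [-1.2,0,0],"dr": [0,0,0]},
    {"gripper": 5,"offset": [-1.2,0,0],"dr": [0,0,0]}
  ]
}}

```text
clock: 10.82
eef_pos: [0.5341, -0.0568, 0.0734]
ee_rot: [-2.344, -2.092, 0.0]
force: [0.4, 0.2, -0.0]
gripper_width: 0.0051
grasp_force: 0.0
```

```bash
python3 -c "
from h import *
go(31,-150,.072,90)
a=grab('top')['image'][140:290,160:360,::-1];b=grab('side')['image'][170:320,180:380,::-1]
cv2.imwrite('pics/p6.png',cv2.resize(np.hstack([a,b]),None,fx=2,fy=2,interpolation=cv2.INTER_CUBIC))"
```

```text
at [ 31.7 -77.3  73.4] f [ 0.4  0.2 -0. ] t 10.82 -> off [-2.42 -0.03  0.05] dr [-0.   0.   0.1]
```

View pics/p6.png

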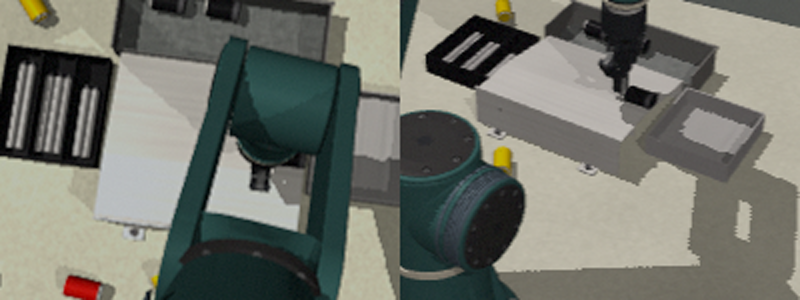

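The tube is still straight in front of the fingers, at side-crop (640,97), near the ramp's edge by the bin. I'll continue the sweep.

Request:
{"fn": "move_arm", "kwargs": {
  "targets": [
    {"gripper": 5,"offset": [-0.4,0,0],"dr": [0,0,0]},
    {"gripper": 5,"offset": [-0.9,0,0],"dr": [0,0,0]},
    {"gripper": 5,"offset": [-1.4,0,0],"dr": [0,0,0]},
    {"gripper": 5,"offset": [-2.0,0,0],"dr": [0,0,0]},
    {"gripper": 5,"offset": [-2.6,0,0],"dr": [0,0,0]}
  ]
}}

```text
clock: 11.55
eef_pos: [0.5253, -0.1351, 0.0735]
ee_rot: [2.343, 2.093, -0.0]
force: [0.1, 0.4, 0.5]
gripper_width: 0.0049
grasp_force: 0.0
```

Request:
{"fn": "move_arm", "kwargs": {
  "targets": [
    {"gripper": 5,"offset": [0,0,0],"dr": [0,0,0]},
    {"gripper": 5,"offset": [0,0,-1],"dr": [0,0,0]},
    {"gripper": 5,"offset": [1,0,-3],"dr": [0,0,0]},
    {"gripper": 5,"offset": [3,0,-4],"dr": [0,0,0]},
    {"gripper": 5,"offset": [5,0,-4],"dr": [0,0,0]}
  ]
}}

```text
clock: 12.18
eef_pos: [0.5438, 0.0117, 0.1962]
ee_rot: [2.342, 2.088, 0.007]
force: [0.7, 0.5, -0.2]
gripper_width: 0.0054
grasp_force: 0.0
```

Request:
{"fn": "move_arm", "kwargs": {
  "targets": [
    {"gripper": 5,"offset": [2,0,0],"dr": [0,0,0]},
    {"gripper": 5,"offset": [4,0,0],"dr": [0,0,0]},
    {"gripper": 5,"offset": [5,0,0],"dr": [0,0,0]},
    {"gripper": 5,"offset": [5,0,0],"dr": [0,0,0]},
    {"gripper": 5,"offset": [5,0,0],"dr": [0,0,0]}
  ]
}}

```text
clock: 12.8
eef_pos: [0.5582, 0.1593, 0.193]
ee_rot: [-2.342, -2.093, 0.001]
force: [0.0, -0.4, -0.8]
gripper_width: 0.0052
grasp_force: 0.0
```

```bash
python3 -c "
from h import *
a=grab('top')['image'][120:300,160:360,::-1];b=grab('side')['image'][150:330,180:380,::-1]
cv2.imwrite('pics/p7.png',cv2.resize(np.hstack([a,b]),None,fx=2,fy=2,interpolation=cv2.INTER_CUBIC))"
```

```text
(no output)
```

View pics/p7.png

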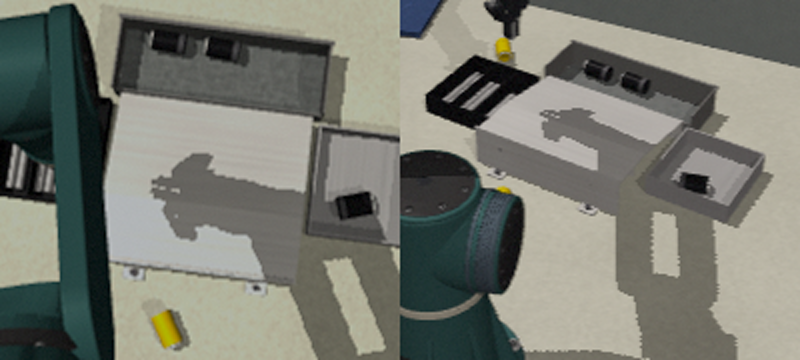

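The crushed tube lies in the scrap bin (top (355,205)), both sound tubes are in the catch tray (top (167,42) and (220,48)), and the arm is clear.

```bash
python3 -c "
from h import *
print(robot.finish_job())"
```

```text
the job is handed in; nothing more can be done
None
```

Job handed in at about 13 s on the robot's clock: the two sound tubes rolled into the catch tray, the crushed one was swept into the scrap bin, and the arm never went near the tape, goggles or post mount.

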